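Close the black photo backdrop and hold the ball tray over it

ROBOT

A 6-joint arm with a two-finger parallel gripper is mounted at the origin on the work surface. World frame = base frame: x ahead of the robot, y to its left, z up, the work surface at z = 0. Lengths are in m, angles in rad, forces in N, time in s.
With the tool pointing down it reaches from about 0.375 to 0.975 m from the base axis. Payload 3.8 kg.
Tool frame: the origin (TCP) lies on the centre line of the jaws, within the pads' length; the fingertips stand 25 mm ahead of it and the grasp point (between the pads) lies 6 mm ahead of it; z points along the fingers, y is the line along which they close (so a half turn about z gives the same grasp; the last joint's range is limited). The gripper opens to 88 mm and grips with 3 to 60 N. Pads are 18 mm wide; open, the fingers measure 123 mm over their backs; the gripper's body (75 mm by 187 mm) begins 45 mm behind the grasp point.
Start: joints at [-1.149, 0.264, 1.604, -0, 1.274, -0.037], TCP at [0.299, -0.605, 0.264] pointing down, gripper open.
Joint ranges: [-2.63, 2.63], [-0.94, 2.18], [0.31, 2.57], [-1.31, 4.45], [0, 2.66], [-2.55, 2.55]. Speed limits (rad/s): [2.57, 2.57, 3.14, 3.14, 3.14, 3.14].

INTERFACE

Orientations are given as [roll, pitch, yaw] about the fixed x, y, z axes, in that order (R = Rz(yaw) Ry(pitch) Rx(roll)).
In Python, from cell import telemetry, imaging, order, outline_of, pinpoint gives the robot as it stands.
- The arm moves only by the shell command python3 -m crank 'ROWS' [OPENING] [FORCE]. ROWS is JSON, a list of rows, each a list of 4 numbers: the shift along the tool's x, y, z in m, then the turn about the tool's z in rad. In form: [[dx, dy, dz, roll], ...]. A call has exactly 8 rows; each row shifts and turns the commanded pose from where the row before left it, along the tool's axes as they then stand; what a row does not reach is not made up. A row lasts 1/12 s, in which the tool goes at most 41.7 mm and 7.16 degrees, less where a joint would pass 70% of its speed; a pose out of reach is approached as far as the arm can. A call is refused whole if a number of a shift passes 0.0417 or a number of a turn 0.125, either way. A call with a gripper value outside its range is refused whole. OPENING is the opening, from 0 (shut) to 1 (fully open), set as the call begins (- or left out, the last holds). The fingers move at their own pace and stop on an object; FORCE is the grip in N (left out, the last holds). Time passes only in rows, so rows that do not move let the fingers close, or fill a call up. It gives the time, the measured TCP pose, the force, the opening and the grip force at its end, in the units of the state.
- telemetry.state(): the state, without advancing time (a new reading comes with each control period).
- imaging.capture(name): name is "scene" or "side" or "wrist"; returns a dict with "img" (400x640x3 uint8, red, green, blue), "depth" (400x640 float32, m along the optical axis (not along the pixel's ray), 0 where there is no reading), "fx", "fy", "cx", "cy" (pixels), "world_from_camera" (4x4, takes a point from camera to world coordinates); the wrist camera has in their place "tool_from_camera" (4x4, takes a point from camera to tool coordinates, whose origin is the TCP and whose axes are the flange's). Camera axes: x right, y down, z forward; pixel columns grow to the right and rows downward; lengths in m; the calibration is good to about 2 mm. The wrist camera is an equidistant fisheye: a pixel r from the principal point sees the ray r / f radians off the axis. A picture is of the moment at which its call begins: read the wrist's pose just before it.
- order.sign_off(): hands the job in; it is judged then, once.
Trained networks look in the newest picture that a camera, given by its name, has taken for a name from the list of things; names that differ only in an ending like _2 or _b are one class to them, and where a whole thing is asked for, a point or a joint stands for the part that bears it (a point fixed in the world has none). Each returns a list of dicts, best first, with "confidence" (0 to 1); they miss things now and then, are a little off and sometimes report something else, mostly with a low value. They report only what shows in the picture. A call takes as long as a camera call. They do not tell look-alikes from the thing itself.
- outline_of(thing, camera): "pixels" (400x640 bool, what is visible of it) and "box" ([left, top, right, bottom] in pixels, round what is visible of it).
- pinpoint(thing, camera): "centre" ([column, row] in pixels: a listed point, or the origin of a listed thing).
The state is a dict: "clock": time; "joints": joint angles; "joint_vel": joint speeds; "joint_efforts": joint torques, N m; "tcp_pos": TCP position; "eef_rot": TCP orientation; "wrist_force": force on the tool from outside, world axes, zero at the start; "wrist_torque": the same for the moment, N m; "gripper_width": finger opening in m; "finger_force": force on a finger pad.
Only numpy, scipy, OpenCV 4.12 (cv2) and the standard library are available. Lean on these libraries where they do the work, as an engineer would, in place of code of your own. Each camera call takes 0.05 s, during which the arm holds its last target. There are 200 camera calls.

TASK

An overhead photo for a collage is being set up: first push the loose black panel flush and square against the fixed black panel, so that no gap is left and their sides are about in line. Then pick up the wooden tray by its upright grip, keep it level so that the red ball never leaves its pocket, and hold it still with its middle over the joint between the two panels and its underside about 15 cm above the table. Finish while still holding it there, and leave the glue stick, jar and cone where they stand.

Things in the scene. Friction and masses are not known exactly. Their poses are not given: they have to be found in the camera images.
- fixed_panel: Black panel 90 (x) x 150 (y) x 18 mm high, fixed to the table, with a pale wooden stop batten (20 mm wide, 30 mm high, 170 mm long) along its +x edge. Origin: centre of the panel's underside; its -x edge (at x = -45 mm in its frame) is the one to be met by the loose panel. It is turned by up to about 15 degrees.
- joint_line (a point): Middle of the fixed panel's -x top edge, 18 mm above the table: the middle of the joint once the gap is closed. Same axes as the fixed panel (y runs along the joint).
- loose_panel: Loose black panel of the same size, 90 (x) x 150 (y) x 18 mm, about 0.2 kg, lying flat on the table on the robot's side (-x) of the fixed panel, across a gap of 25 to 50 mm and slightly askew. Origin: centre of its underside. Closed: its origin lies 90 mm to -x of the fixed panel's origin, in the fixed panel's frame. Too wide to grasp across; push its -x edge.
- tray: Loose wooden tray 190 (x) x 90 (y) mm, rim 14 mm high, about 0.2 kg. Origin: centre of its underside, z up. In its middle stands a pale grip block, 40 mm long (x), 16 mm thick (y), top 60 mm above the underside: pinch it across y. Ball pocket at x = +58 mm; at x = -60 mm a 30 mm white plaster cube, glued on, its top 38 mm up. Reads None while held.
- tray_grip (a point): On the upright grip, above the tray's origin: a good point to pinch, 43 mm above the tray's underside (17 mm below the top of the grip), axes as the tray.
- tray_pocket (a point): Where the ball's centre belongs: on the pocket's axis, 28 mm above the tray's underside. The pocket is a flat floor inside a brass ring, 48 mm inside diameter, 5 mm high; the ball rolls about in it by up to 11 mm either way and climbs out if the tray tips past about 40 degrees or is jerked.
- ball_center (a point): Centre of the loose red ball, 40 mm diameter, about 30 g, lying in the tray's pocket (48 mm above the tray's underside at its top).
- glue: Bystander: blue upright glue stick, 31 mm diameter, 100 mm high. Origin: centre of its underside.
- jar: Bystander: small jar with a yellow cap, 56 mm diameter, 75 mm high. Origin: centre of its underside.
- cone: Bystander: brown wooden drawing cone, 56 mm diameter at the foot, 70 mm high. Origin: centre of its underside.
There are look-alikes about, which are no part of the job. What is shaped like the fixed_panel but orange or yellow is not meant.

How it is judged:
On the way, in this order (a step that is already met when the one before it is completed fails the run):
1. the loose panel is flush against the fixed one (x of loose_panel in the frame of fixed_panel between -0.0928 and -0.085 m and y of loose_panel in the frame of fixed_panel between -0.02 and 0.02 m and z of loose_panel in the frame of fixed_panel below 0.004 m and angle between the x axis of loose_panel and the x axis of fixed_panel, either way round below 0.03 rad), for 0.2 s.
2. the tray is lifted off the table by the gripper with the ball in its pocket (height (world z) of tray above 0.05 m and contact force between the fingers and tray above 1 N and distance between ball_center and tray_pocket below 0.02 m), for 0.2 s.
At the end, for the whole second after the job is handed in: Panels still flush (gap under 3 mm, 0.03 rad, sides in line to 20 mm); the gripper alone holds the tray still, level to 0.12 rad, underside 120 to 180 mm above the table, middle within 30 mm (horizontally) of the joint's middle; ball within 20 mm of its pocket point (all of step 1 and distance between ball_center and tray_pocket below 0.02 m and height (world z) of tray between 0.12 and 0.18 m and horizontal distance between tray and joint_line below 0.03 m and angle between tray's own z axis and vertical below 0.12 rad and linear speed of tray below 0.03 m/s and contact force between the fingers and tray above 1 N and contact force between tray and glue below 0.2 N and contact force between tray and jar below 0.2 N and contact force between tray and cone below 0.2 N and contact force between tray and loose_panel below 0.2 N and contact force between tray and fixed_panel below 0.2 N); the arm keeps its last pose, push and grip.
It fails at once if the ball leaves its pocket (distance between ball_center and tray_pocket above 0.022 m).
It fails at once if the tray is tipped by more than 0.35 rad (angle between tray's own z axis and vertical above 0.35 rad).
It fails at once if the glue is moved by more than 25 mm or knocked over (distance of glue from where it was at the start of the episode above 0.025 m or angle between glue's own z axis and vertical above 0.5 rad).
It fails at once if the jar is moved by more than 25 mm or knocked over (distance of jar from where it was at the start of the episode above 0.025 m or angle between jar's own z axis and vertical above 0.5 rad).
It fails at once if the cone is moved by more than 25 mm or knocked over (distance of cone from where it was at the start of the episode above 0.025 m or angle between cone's own z axis and vertical above 0.5 rad).
It also fails if it takes over 64 s, if anything falls off the work surface, if the arm or the gripper's body presses on something with over 40 N, if the wrist force passes 120 N, or if a joint passes its speed limit or range.

## Working session

There is one attempt and no reset: what is moved stays moved. The work goes in short steps, Python scripts to look and compute and a shell command to move; the robot and the scene stay as the last step left them, time stands still between calls to the robot, and variables do not carry over. Pictures are saved under pics/ and viewed, at most 10 in all, crops included, and the job is handed in when it is done.

```bash
mkdir -p pics; ls; cat > h.py <<'E'
import numpy as np, cv2
from cell import telemetry, imaging, order, outline_of, pinpoint
def cloud(c):
    v,u=np.mgrid[0:400,0:640]; d=c["depth"]
    P=np.stack([(u-c["cx"])/c["fx"]*d,(v-c["cy"])/c["fy"]*d,d],-1)
    M=np.array(c["world_from_camera"]); W=P@M[:3,:3].T+M[:3,3]; W[d<=0]=np.nan
    return W
E
python3 - <<'E'
from h import *
ims=[]
for cam in ["scene","side"]:
    c=imaging.capture(cam); W=cloud(c); ims.append(c["img"])
    print(cam,np.round(np.array(c["world_from_camera"])[:3,3],3))
    for t in ["fixed_panel","loose_panel","tray","tray_grip","ball_center","glue","jar","cone"]:
        for o in outline_of(t,cam)[:3]:
            m=o["pixels"]; w=W[m]; w=w[~np.isnan(w[:,0])]
            if len(w)<5: continue
            zt=np.percentile(w[:,2],90); top=w[abs(w[:,2]-zt)<.006]
            r=cv2.minAreaRect((top[:,:2]*1000).astype(np.float32))
            print(t,round(o["confidence"],2),np.round(o["box"]),"ztop",round(zt,3),"med",np.round(np.median(w,0),3),"rect",np.round(r[0]),np.round(r[1]),round(r[2],1))
    cv2.imwrite(f"pics/{cam}0.png",c["img"][...,::-1])
print(telemetry.state())
E
```

```text
pics
scene [ 1.376 -0.387  0.901]
fixed_panel 0.96 [290. 156. 350. 188.] ztop 0.031 med [0.38  0.054 0.02 ] rect [402.  54.] [168.  43.] 83.8
fixed_panel 0.83 [239. 227. 317. 279.] ztop 0.031 med [ 0.641 -0.177  0.02 ] rect [ 652. -169.] [ 74. 170.] 8.6
fixed_panel 0.72 [174. 285. 257. 350.] ztop 0.031 med [ 0.761 -0.375  0.02 ] rect [ 795. -375.] [170.  23.] 86.3
loose_panel 0.65 [224. 203. 288. 242.] ztop 0.022 med [ 0.514 -0.195  0.019] rect [ 505. -190.] [ 95. 152.] 8.3
tray 0.58 [366. 185. 427. 244.] ztop 0.04 med [0.629 0.171 0.011] rect [609. 176.] [ 31. 124.] 80.9
tray_grip 0.83 [367. 190. 428. 243.] ztop 0.04 med [0.631 0.171 0.011] rect [609. 179.] [ 31. 126.] 85.8
tray_grip 0.65 [237. 229. 318. 277.] ztop 0.031 med [ 0.642 -0.176  0.02 ] rect [ 652. -169.] [ 74. 170.] 8.6
ball_center 0.6 [398. 217. 413. 232.] ztop 0.048 med [0.691 0.17  0.039] rect [687. 175.] [27. 27.] 56.8
glue 0.66 [342. 229. 354. 267.] ztop 0.1 med [ 0.733 -0.026  0.063] rect [725. -20.] [28. 30.] 34.7
jar 0.71 [461. 168. 481. 198.] ztop 0.077 med [0.642 0.422 0.05 ] rect [631. 434.] [46. 50.] 71.3
con
[... 1399 characters left out ...]
.0
{'clock': 0.9, 'joints': array([-1.14887582e+00,  2.63873451e-01,  1.60398965e+00, -2.06458337e-05,
        1.27370122e+00, -3.69110959e-02]), 'joint_vel': array([-0.00015318,  0.00057323, -0.00019929,  0.00204138, -0.00076705,
        0.00186512]), 'joint_efforts': array([-2.44612660e-03, -5.02045941e+01, -3.57264054e+01,  7.26119941e-02,
        1.81934779e-02, -6.88826809e-07]), 'tcp_pos': array([ 0.29894376, -0.60519124,  0.26372923]), 'eef_rot': array([3.14156507e+00, 2.07737052e-05, 4.58837647e-01]), 'wrist_force': array([-0.38399571, -0.80129568,  0.39207402]), 'wrist_torque': array([-0.00660527, -0.0192613 ,  0.03376267]), 'finger_force': 0.0, 'gripper_width': 0.08781507883617035}
```

View pics/scene0.png

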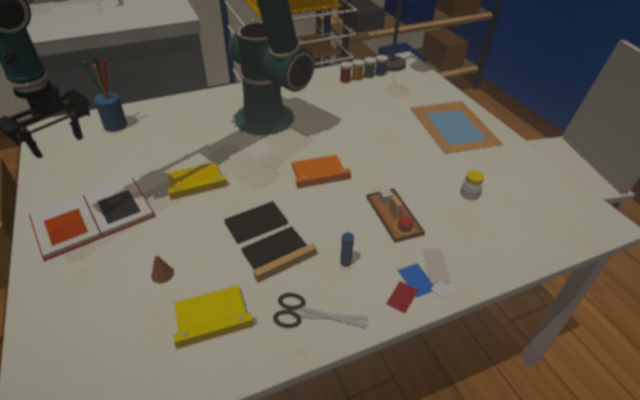

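View pics/side0.png

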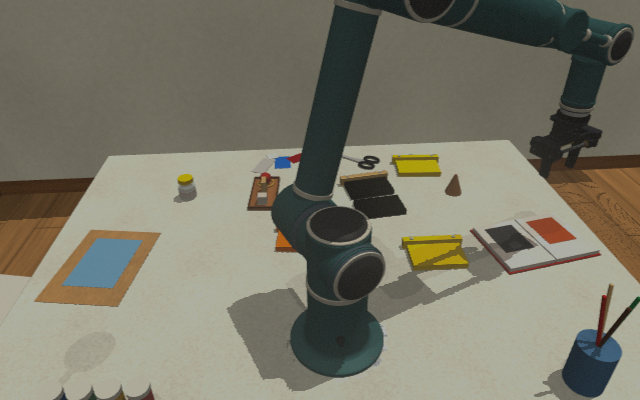

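The scene view shows the black loose panel at about px (256,222), the black fixed panel with its batten at (275,250), the tray at (395,213) and the glue stick at (347,249). The yellow and orange panels are look-alikes. The side view agrees: loose panel (380,207), fixed panel (367,187). Next I fit the black panels more precisely.

```bash
cat >> h.py <<'E'
def fit(w):
    r=cv2.minAreaRect((w[:,:2]*1000).astype(np.float32)); return np.round(r[0],1),np.round(r[1],1),round(r[2],2)
def to_tool(dst,yaw=None):
    s=telemetry.state(); from scipy.spatial.transform import Rotation as R
    return R.from_euler("xyz",s["eef_rot"]).as_matrix().T@(np.array(dst)-s["tcp_pos"])
E
python3 - <<'E'
from h import *
for cam in ["scene","side"]:
    c=imaging.capture(cam); W=cloud(c); g=c["img"].max(-1)
    reg=(W[...,0]>.42)&(W[...,0]<.72)&(W[...,1]>-.3)&(W[...,1]<-.07)
    m=(reg&(g<75)&(W[...,2]>.012)&(W[...,2]<.024)).astype(np.uint8)
    n,l,st,_=cv2.connectedComponentsWithStats(m,connectivity=4)
    for i in range(1,n):
        if st[i,4]>100: print(cam,"black",st[i],fit(W[l==i]),np.round(np.median(W[l==i],0),3))
    b=reg&(W[...,2]>.026)&(W[...,2]<.036); print("batten",fit(W[b]),np.median(W[b],0))
    t=(W[...,0]>.5)&(W[...,0]<.75)&(W[...,1]>.09)&(W[...,1]<.26)
    for lo,hi in[(.008,.02),(.033,.042),(.056,.064)]:
        k=t&(W[...,2]>lo)&(W[...,2]<hi)
        if k.sum()>4: print("tray",lo,k.sum(),fit(W[k]),np.round(np.mean(W[k],0),3))
w=imaging.capture("wrist"); print(np.round(w["tool_from_camera"],3),w["fx"],w["cx"],w["cy"])
for y in (.1,): print(to_tool([.42,-.2,.264]))
E
```

```text
scene black [ 225  202   62   40 1287] (array([ 506.6, -191.2]), array([ 92.7, 148.3]), 7.42) [ 0.512 -0.194  0.019]
scene black [ 242  227   64   42 1284] (array([ 619.1, -176.1]), array([ 80.1, 149. ]), 9.94) [ 0.621 -0.18   0.019]
batten (array([ 676.2, -165.4]), array([ 23.3, 169.5]), 9.04) [ 0.67836728 -0.17144511  0.03110467]
tray 0.008 926 (array([622.5, 179.8]), array([ 93.2, 193.7]), 85.75) [0.634 0.173 0.012]
tray 0.033 182 (array([623.4, 177. ]), array([ 36.7, 158.4]), 87.55) [0.616 0.177 0.038]
tray 0.056 66 (array([622.8, 178.8]), array([16., 42.]), 86.55) [0.624 0.178 0.06 ]
side black [343 176  51  21 689] (array([ 621.3, -173.5]), array([104.3, 152.9]), 9.96) [ 0.615 -0.17   0.017]
side black [354 195  52  22 772] (array([ 502.2, -188.6]), array([ 99. , 148.5]), 8.2) [ 0.499 -0.19   0.017]
batten (array([ 670.8, -165. ]), array([ 32.1, 168.5]), 8.29) [ 0.67080568 -0.16160522  0.02945169]
tray 0.008 328 (array([619.3, 180.2]), array([ 90.5, 199.4]), 85.55) [0.609 0.183 0.012]
tray 0.033 107 (array([614.5, 179.7]), array([ 35.2, 142.4]), 88.0) [0.595 0.181 0.037]
tray 0.056 32 (array([615.7, 179.5]), array([15. , 37.1]), 83.03) [0.616 0.179 0.059]
[[-0.    -0.961 -0.278  0.072]
 [ 1.     0.    -0.    -0.   ]
 [ 0.    -0.278  0.961 -0.122]
 [ 0.     0.     0.     1.   ]] 309.70691628693146 318.2349167720833 197.4071886755207
[ 2.87990472e-01 -3.09671967e-01 -2.98231889e-04]
```

```bash
python3 -m crank '[[0.018,-0.0194,0,0],[0.018,-0.0194,0,0],[0.018,-0.0194,0,0],[0.018,-0.0194,0,0],[0.018,-0.0194,0,0],[0.018,-0.0194,0,0],[0.018,-0.0194,0,0],[0.018,-0.0194,0,0]]'
python3 -m crank '[[0.018,-0.0194,0,0],[0.018,-0.0194,0,0],[0.018,-0.0194,0,0],[0.018,-0.0194,0,0],[0.018,-0.0194,0,0],[0.018,-0.0194,0,0],[0.018,-0.0194,0,0],[0.018,-0.0194,0,0]]'
python3 -m crank '[[0,0,0.01,0.05],[0,0,0.01,0.05],[0,0,0.01,0.05],[0,0,0.01,0.05],[0,0,0.01,0.05],[0,0,0.01,0.043],[0,0,0,0],[0,0,0,0]]'
python3 - <<'E'
from h import *
c=imaging.capture("wrist"); s=telemetry.state(); print(s["tcp_pos"],s["eef_rot"],to_tool([.4235,-.2035,.03]))
cv2.imwrite("pics/w1.png",c["img"][...,::-1])
E
```

```text
clock: 1.72
tcp_pos: [0.3595, -0.401, 0.2638]
eef_rot: [3.141, -0.0, 0.459]
wrist_force: [0.2, 0.4, 0.5]
gripper_width: 0.088
finger_force: 0.0
clock: 2.38
tcp_pos: [0.4199, -0.1981, 0.264]
eef_rot: [3.141, -0.0, 0.459]
wrist_force: [0.1, 0.3, 0.1]
gripper_width: 0.0883
finger_force: 0.0
clock: 3.05
tcp_pos: [0.4193, -0.1991, 0.2034]
eef_rot: [-3.141, 0.001, 0.167]
wrist_force: [-0.9, -0.6, 0.1]
gripper_width: 0.0878
finger_force: 0.0
[ 0.41977253 -0.19939802  0.20402096] [ 3.14149733e+00 -1.23433575e-04  1.67015505e-01] [0.00297221 0.00464797 0.17402177]
```

View pics/w1.png

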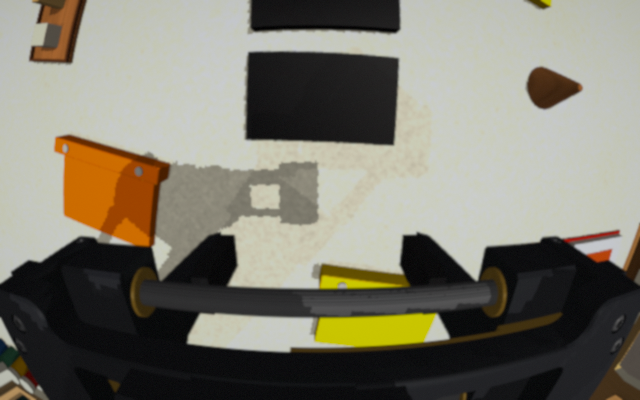

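The wrist view shows the loose panel at px (322,97) and the fixed panel's near edge at row 30. The yellow look-alike is at (375,305), close to the descent, so I measure it before going down.

```bash
cat >> h.py <<'E'
from scipy.spatial.transform import Rotation as R
def wrist():
    s=telemetry.state(); c=imaging.capture("wrist"); v,u=np.mgrid[0:400,0:640]
    x,y=u-c["cx"],v-c["cy"]; r=np.hypot(x,y)+1e-9; th=r/c["fx"]; d=c["depth"]; k=d*np.tan(th)/r
    P=np.stack([x*k,y*k,d],-1); M=np.array(c["tool_from_camera"]); P=P@M[:3,:3].T+M[:3,3]
    W=P@R.from_euler("xyz",s["eef_rot"]).as_matrix().T+s["tcp_pos"]; W[d<=0]=np.nan
    return c,W
E
python3 - <<'E'
from h import *
c,W=wrist(); im=c["img"].astype(int); g=im.max(-1)
def comp(m,lo,hi,name):
    n,l,st,_=cv2.connectedComponentsWithStats((m&(W[...,2]>lo)&(W[...,2]<hi)).astype(np.uint8))
    for i in range(1,n):
        if st[i,4]>150:
            w=W[l==i]; print(name,st[i],fit(w),np.round(w.min(0),3),np.round(w.max(0),3))
comp(g<70,.013,.026,"black")
comp((im[...,0]>150)&(im[...,2]<70),.0,.05,"yel/or")
comp(g>0,.026,.04,"high")
E
```

```text
black [ 251    0  148   31 4232] (array([ 591.2, -176.4]), array([ 33.9, 147.7]), 10.04) [ 0.564 -0.251  0.013] [ 0.621 -0.101  0.021]
black [  246    53   151    92 12773] (array([ 504.1, -187.4]), array([ 87.5, 148.2]), 7.31) [ 0.452 -0.266  0.016] [ 0.556 -0.109  0.021]
black [535  88  19  19 163] (array([ 567.2, -442.8]), array([27.4, 10.6]), 58.69) [ 0.56  -0.456  0.013] [ 0.578 -0.432  0.026]
yel/or [ 42   0  34  59 530] (array([573.8, 180.2]), array([51.4, 82. ]), 83.74) [0.532 0.154 0.007] [0.614 0.21  0.011]
yel/or [  55  138  103  108 6909] (array([365. ,  61.3]), array([165.8, 111.4]), 83.25) [ 0.304 -0.027  0.016] [0.429 0.139 0.033]
yel/or [319 275  80  13 543] (array([ 317.8, -263. ]), array([16. , 90.6]), 8.65) [ 0.303 -0.309  0.026] [ 0.32  -0.219  0.033]
yel/or [ 315  314  120   33 3079] (array([ 237.6, -303.8]), array([ 51.7, 154.7]), 9.44) [ 0.208 -0.377  0.015] [ 0.273 -0.228  0.021]
high [ 31  24  23  23 412] (array([562. , 185.8]), array([32.5, 30.1]), 85.14) [0.546 0.169 0.026] [0.578 0.203 0.04 ]
high [543  72  22  32 339] (array([ 581.5, -446.2]), array([37.5, 25.7]), 20.56) [ 0.565 -0.464  0.026] [ 0.602 -0.433  0.04 ]
high [  54  137  107   48 1878] (array([410.5,  56.6]), array([171.8,  21.4]), 83.2) [ 0.391 -0.029  0.026] [0.429 0.142 0.034]
high [319 273  92  16 810] (array([ 317.9, -270.7]), array([ 17.9, 105.9]), 7.29) [ 0.302 -0.324  0.026] [ 0.321 -0.219  0.034]
```

```bash
python3 -m crank '[[0,0,0.0215,-0.005],[0,0,0.0215,0],[0,0,0.0215,0],[0,0,0.0215,0],[0,0,0.0215,0],[0,0,0.0215,0],[0,0,0.0215,0],[0,0,0.0215,0]]'
python3 -m crank '[[0.004,0,0,0],[0.004,0,0,0],[0.004,0,0,0],[0.004,0,0,0],[0.004,0,0,0],[0.004,0,0,0],[0.004,0,0,0],[0.004,0,0,0]]'
python3 -m crank '[[0.002,0,0,0],[0.002,0,0,0],[0.002,0,0,0],[0.002,0,0,0],[0.002,0,0,0],[0.002,0,0,0],[0.002,0,0,0],[0.002,0,0,0]]'
```

```text
clock: 3.82
tcp_pos: [0.4208, -0.2, 0.0319]
eef_rot: [3.14, -0.002, 0.172]
wrist_force: [0.5, -0.1, -0.3]
gripper_width: 0.0883
finger_force: 0.0
clock: 4.48
tcp_pos: [0.4518, -0.194, 0.0322]
eef_rot: [3.141, -0.0, 0.171]
wrist_force: [-1.6, -1.2, 0.3]
gripper_width: 0.0882
finger_force: 0.7
clock: 5.15
tcp_pos: [0.4672, -0.1911, 0.0315]
eef_rot: [-3.141, -0.0, 0.171]
wrist_force: [-0.4, -0.5, -0.7]
gripper_width: 0.0882
finger_force: 0.4
```

```bash
python3 -m crank '[[0.001,0,0,0],[0.001,0,0,0],[0.001,0,0,0],[0.001,0,0,0],[0.001,0,0,0],[0,0,0,0],[0,0,0,0],[0,0,0,0]]'
cat > see.py <<'E'
from h import *
import sys
c,W=wrist(); im=c["img"].astype(int); g=im.max(-1)
m=(g<70)&(W[...,2]>.013)&(W[...,2]<.026)&(W[...,0]>.4)&(W[...,0]<.7)&(abs(W[...,1]+.18)<.1)
n,l,st,_=cv2.connectedComponentsWithStats(m.astype(np.uint8))
for i in range(1,n):
    if st[i,4]>150: print(st[i],fit(W[l==i]))
cv2.imwrite(f"pics/{sys.argv[1]}.png",c["img"][...,::-1])
E
python3 see.py w2
```

```text
clock: 5.82
tcp_pos: [0.4722, -0.1904, 0.0318]
eef_rot: [3.141, -0.001, 0.171]
wrist_force: [-0.9, 0.7, 0.2]
gripper_width: 0.0878
finger_force: 0.0
[  174     0   315    56 13871] (array([ 587.9, -177.2]), array([ 28.5, 149.5]), 10.89)
[  163    45   316   235 58945] (array([ 518. , -183.5]), array([109.5, 148.8]), 9.73)
```

View pics/w2.png

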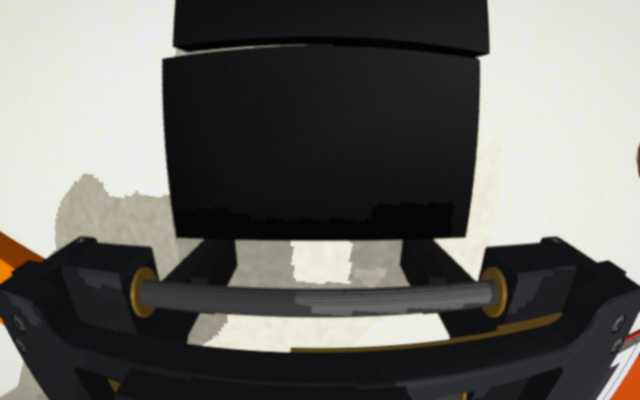

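The wrist view shows the two fingers on the panel's rear edge (row 238) and a thin gap still open near row 50, a little wider on the left. I keep pushing slowly until the force rises.

```bash
python3 -m crank '[[0.001,0,0,0],[0.001,0,0,0],[0.0005,0,0,0],[0.0005,0,0,0],[0.0005,0,0,0],[0,0,0,0],[0,0,0,0],[0,0,0,0]]'
python3 -m crank '[[0.0005,0,0,0],[0.0005,0,0,0],[0.0005,0,0,0],[0.0005,0,0,0],[0,0,0,0],[0,0,0,0],[0,0,0,0],[0,0,0,0]]'; python3 see.py w3
```

```text
clock: 6.53
tcp_pos: [0.4751, -0.1898, 0.0317]
eef_rot: [-3.141, 0.001, 0.171]
wrist_force: [-4.2, -1.4, 3.4]
gripper_width: 0.0884
finger_force: 1.9
clock: 7.2
tcp_pos: [0.4753, -0.1896, 0.0316]
eef_rot: [-3.141, 0.004, 0.171]
wrist_force: [-10.5, -2.5, 9.6]
gripper_width: 0.0881
finger_force: 5.2
[  163     0   327   280 74999] (array([ 536.9, -183.1]), array([139.6, 155. ]), 9.86)
```

```bash
python3 -m crank '[[0.0005,0,0,0],[0.0005,0,0,0],[0.0005,0,0,0],[0.0005,0,0,0],[0,0,0,0],[0,0,0,0],[0,0,0,0],[0,0,0,0]]'; python3 see.py w4; python3 -c "
import cv2;a=cv2.imread('pics/w4.png')[20:90,140:520];cv2.imwrite('pics/w4c.png',cv2.convertScaleAbs(cv2.resize(a,None,fx=2,fy=2),alpha=3))"
```

```text
clock: 7.92
tcp_pos: [0.4755, -0.1895, 0.0316]
eef_rot: [-3.14, 0.008, 0.171]
wrist_force: [-16.1, -4.7, 14.4]
gripper_width: 0.0879
finger_force: 8.5
[  163     0   328   280 75205] (array([ 537.4, -183. ]), array([140. , 154.9]), 9.5)
```

View pics/w4c.png

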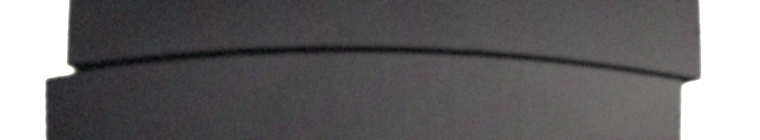

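The crop shows the joint as one even dark line along its full length, with the sides about 5 mm out of line. That counts as closed, so I retreat, rise and check from above.

```bash
python3 -m crank '[[-0.002,0,0,0],[-0.002,0,0,0],[-0.003,0,0,0],[-0.005,0,0,0],[-0.006,0,0,0],[-0.006,0,0,0],[-0.006,0,0,0],[-0.004,0,0,0]]'
python3 -m crank '[[0,0,-0.021,0],[0,0,-0.021,0],[0,0,-0.021,0],[0,0,-0.021,0],[0,0,-0.021,0],[0,0,-0.021,0],[0,0,-0.021,0],[0,0,-0.021,0]]'; python3 see.py w5; python3 - <<'E'
from h import *
print(to_tool([.619,.179,.2]), telemetry.state()["tcp_pos"])
E
```

```text
clock: 8.63
tcp_pos: [0.4449, -0.1948, 0.0315]
eef_rot: [-3.141, 0.0, 0.171]
wrist_force: [-0.4, 0.8, -0.7]
gripper_width: 0.0882
finger_force: 0.0
clock: 9.3
tcp_pos: [0.4453, -0.1948, 0.2007]
eef_rot: [3.142, -0.0, 0.171]
wrist_force: [-0.2, -1.1, 0.8]
gripper_width: 0.0886
finger_force: 0.0
[  244     0   157   142 21043] (array([ 560.1, -178.7]), array([147.2, 154.3]), 9.7)
[ 0.23231941 -0.34051407  0.00526076] [ 0.44785105 -0.19600609  0.20531816]
```

View pics/w5.png

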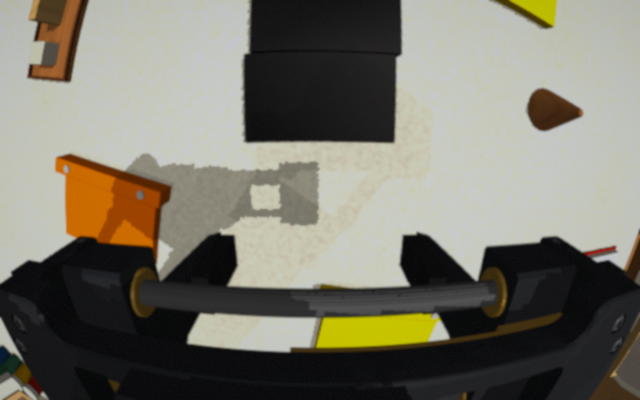

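The wrist view shows the joint closed and straight at row ~52. Now to the tray.

```bash
python3 -m crank '[[0.0145,-0.0213,0,0],[0.0145,-0.0213,0,0],[0.0145,-0.0213,0,0],[0.0145,-0.0213,0,0],[0.0145,-0.0213,0,0],[0.0145,-0.0213,0,0],[0.0145,-0.0213,0,0],[0.0145,-0.0213,0,0]]'
python3 -m crank '[[0.0145,-0.0213,0,0],[0.0145,-0.0213,0,0],[0.0145,-0.0213,0,0],[0.0145,-0.0213,0,0],[0.0145,-0.0213,0,0],[0.0145,-0.0213,0,0],[0.0145,-0.0213,0,0],[0.0145,-0.0213,0,0]]'
python3 -m crank '[[0,0,0,0.05],[0,0,0,0.05],[0,0,0,0.05],[0,0,0,0.05],[0,0,0,0.043],[0,0,0,0],[0,0,0,0],[0,0,0,0]]'
cat > tray.py <<'E'
from h import *
import sys
c,W=wrist()
t=(W[...,0]>.5)&(W[...,0]<.75)&(W[...,1]>.09)&(W[...,1]<.27)
for lo,hi in[(.009,.02),(.034,.042),(.055,.065)]:
    k=t&(W[...,2]>lo)&(W[...,2]<hi)
    if k.sum()>9: print(lo,k.sum(),fit(W[k]),np.round(np.median(W[k],0),3))
s=telemetry.state();print(s["tcp_pos"],s["eef_rot"])
cv2.imwrite(f"pics/{sys.argv[1]}.png",c["img"][...,::-1])
E
python3 tray.py t1
```

```text
clock: 10.02
tcp_pos: [0.5311, -0.0061, 0.1991]
eef_rot: [-3.142, 0.0, 0.171]
wrist_force: [0.0, -0.5, 1.1]
gripper_width: 0.088
finger_force: 0.0
clock: 10.68
tcp_pos: [0.6166, 0.1814, 0.1989]
eef_rot: [3.142, 0.001, 0.171]
wrist_force: [0.3, -0.5, -0.4]
gripper_width: 0.0881
finger_force: 0.0
clock: 11.35
tcp_pos: [0.6163, 0.1803, 0.1993]
eef_rot: [3.141, 0.0, -0.071]
wrist_force: [-0.2, -0.5, -0.2]
gripper_width: 0.088
finger_force: 0.0
0.009 6181 (array([621.8, 182.5]), array([ 90.9, 190.4]), 85.91) [0.639 0.18  0.011]
0.034 1330 (array([624.7, 181.2]), array([ 38.4, 153.2]), 87.81) [0.573 0.185 0.039]
0.055 805 (array([622.6, 182.2]), array([15.7, 39.6]), 86.09) [0.624 0.182 0.061]
[0.61638743 0.18028264 0.19945429] [ 3.14156362e+00  2.12041370e-04 -7.14784394e-02]
```

View pics/t1.png

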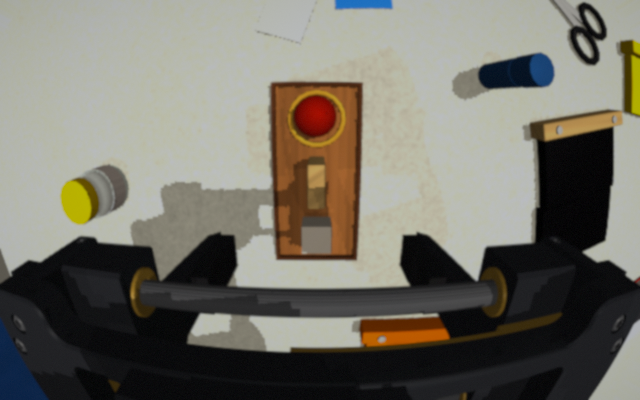

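The wrist view shows the grip at px (316,185), the ball centred in its ring at (315,116), the jar at (90,195) and the glue stick at (515,72), both clear. I descend and grip.

```bash
python3 -m crank '[[0.0055,-0.0024,0.015,0],[0,0,0.02,0],[0,0,0.025,0],[0,0,0.025,0],[0,0,0.025,0],[0,0,0.02,0],[0,0,0.013,0],[0,0,0.007,0]]'
python3 tray.py t2
python3 -m crank '[[0,0,0,0],[0,0,0,0],[0,0,0,0],[0,0,0,0],[0,0,0,0],[0,0,0,0],[0,0,0,0],[0,0,0,0]]' 0.3 25
python3 -m crank '[[0,0,0,0],[0,0,0,0],[0,0,0,0],[0,0,0,0],[0,0,0,0],[0,0,0,0],[0,0,0,0],[0,0,0,0]]' 0 25
```

```text
clock: 12.07
tcp_pos: [0.6205, 0.182, 0.0463]
eef_rot: [3.14, 0.004, -0.072]
wrist_force: [0.1, -0.4, 0.2]
gripper_width: 0.088
finger_force: 0.0
0.009 16767 (array([626.2, 182.2]), array([ 90.9, 182.8]), 85.77) [0.662 0.178 0.013]
0.034 3935 (array([632.1, 182.3]), array([122.2,  96.4]), 31.41) [0.666 0.182 0.039]
0.055 3215 (array([622.5, 181.6]), array([121.6,  41.3]), 89.86) [0.632 0.182 0.06 ]
[0.6204291  0.18198328 0.04617167] [ 3.14018992  0.00433085 -0.07206475]
clock: 12.78
tcp_pos: [0.6222, 0.1825, 0.05]
eef_rot: [-3.141, -0.0, -0.072]
wrist_force: [0.6, 0.4, -0.4]
gripper_width: 0.037
finger_force: 0.0
clock: 13.45
tcp_pos: [0.6221, 0.1824, 0.0497]
eef_rot: [3.141, 0.0, -0.072]
wrist_force: [-0.7, -1.2, 0.7]
gripper_width: 0.016
finger_force: 25.0
```

```bash
python3 -m crank '[[0,0,-0.001,0],[0,0,-0.002,0],[0,0,-0.003,0],[0,0,-0.004,0],[0,0,-0.005,0],[0,0,-0.006,0],[0,0,-0.007,0],[0,0,-0.007,0]]'
python3 -m crank '[[0,0,-0.007,0],[0,0,-0.007,0],[0,0,-0.006,0],[0,0,-0.005,0],[0,0,-0.004,0],[0,0,-0.003,0],[0,0,-0.002,0],[0,0,-0.001,0]]'
python3 -m crank '[[0,0,0,0],[0,0,0,0],[0,0,0,0],[0,0,0,0],[0,0,-0.001,0],[0,0,-0.002,0],[0,0,-0.003,0],[0,0,-0.004,0]]'
cat > lev.py <<'E'
from h import *
import sys
c,W=wrist(); s=telemetry.state(); im=c["img"].astype(int)
red=(im[...,0]>100)&(im[...,1]<40)&(im[...,2]<40)&(W[...,2]>s["tcp_pos"][2]-.06)
o=(W-s["tcp_pos"])@R.from_euler("xyz",s["eef_rot"]).as_matrix()
br=(im[...,0]>im[...,2]*1.5)&(o[...,2]>.015)&(o[...,2]<.06)&(abs(o[...,1])<.06)&(o[...,0]>0.0)&(o[...,0]<.11)&~red
p=o[br]; A=np.c_[p[:,:2],np.ones(len(p))]
for _ in range(4):
    k=np.linalg.lstsq(A,p[:,2],rcond=None)[0]; e=abs(A@k-p[:,2]); A,p=A[e<.008],p[e<.008]
print("slopes",np.round(k,3),len(p),"ball top in tool",np.round(np.median(o[red],0),4),red.sum())
print(s["tcp_pos"],s["eef_rot"],s["finger_force"],s["wrist_torque"])
cv2.imwrite(f"pics/{sys.argv[1]}.png",c["img"][...,::-1])
E
python3 lev.py l1; python3 -c "
from h import *; print(to_tool([.5755,-.179,.2]))"
```

```text
clock: 14.12
tcp_pos: [0.6223, 0.1825, 0.0856]
eef_rot: [-3.141, -0.0, -0.072]
wrist_force: [0.6, 0.3, -2.2]
gripper_width: 0.016
finger_force: 25.0
clock: 14.78
tcp_pos: [0.6222, 0.1825, 0.1199]
eef_rot: [-3.142, -0.0, -0.072]
wrist_force: [0.1, -0.2, -3.1]
gripper_width: 0.0158
finger_force: 25.0
clock: 15.45
tcp_pos: [0.622, 0.1824, 0.1298]
eef_rot: [3.141, 0.0, -0.072]
wrist_force: [-0.3, 0.2, -3.6]
gripper_width: 0.0158
finger_force: 25.0
slopes [-0.022  0.001  0.042] 21996 ball top in tool [ 0.062  -0.0007  0.0067] 5380
[0.62270583 0.18258547 0.13103896] [-3.14117451e+00 -1.29237931e-03 -7.21871416e-02] 24.99986811541021 [ 0.0631804  -0.04604322  0.00012935]
[-0.02091459  0.36401959 -0.06914034]
```

View pics/l1.png

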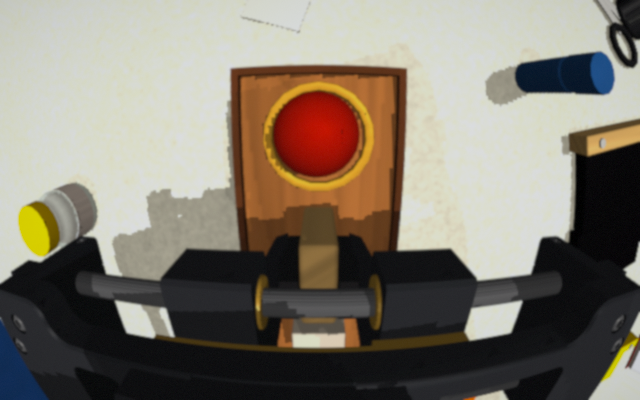

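The wrist view shows the tray gripped and level to about 0.02 rad, with the ball in its ring at px (317,135). I lift to height and carry it over gently.

```bash
python3 -m crank '[[0,0,-0.006,0],[0,0,-0.008,0],[0,0,-0.010,0],[0,0,-0.011,0],[0,0,-0.011,0],[0,0,-0.009,0],[0,0,-0.007,0],[0,0,-0.005,0]]' | sed -n 2,4p
python3 -m crank '[[0,0.002,-0.003,0],[0,0.004,-0.001,0],[0,0.006,0,0],[0,0.008,0,0],[0,0.010,0,0],[0,0.012,0,0],[0,0.012,0,0],[0,0.012,0,0]]'| sed -n 2,4p
python3 -m crank '[[-0.0013,0.012,0,0],[-0.0013,0.012,0,0],[-0.0013,0.012,0,0],[-0.0013,0.012,0,0],[-0.0013,0.012,0,0],[-0.0013,0.012,0,0],[-0.0013,0.012,0,0],[-0.0013,0.012,0,0]]'| sed -n 2,4p
python3 -m crank '[[-0.0013,0.012,0,0],[-0.0013,0.012,0,0],[-0.0013,0.012,0,0],[-0.0013,0.012,0,0],[-0.0013,0.012,0,0],[-0.0013,0.012,0,0],[-0.0013,0.012,0,0],[-0.0013,0.012,0,0]]'| sed -n 2,4p
python3 -m crank '[[0,0.012,0,0],[0,0.012,0,0],[0,0.012,0,0],[0,0.012,0,0],[0,0.012,0,0],[0,0.012,0,0],[0,0.010,0,0],[0,0.008,0,0]]'| sed -n 2,4p
python3 -m crank '[[0,0.006,0,0],[0,0.004,0,0],[0,0.004,0,0],[0,0.002,0,0],[0,0,0,0],[0,0,0,0],[0,0,0,0],[0,0,0,0]]'
python3 lev.py l2; python3 -c "
from h import *; print(to_tool([.5755,-.179,.2]))
c=imaging.capture('scene'); cv2.imwrite('pics/end.png',c['img'][...,::-1])
c=imaging.capture('side'); W=cloud(c); m=(c['img'].max(-1)<75)&(W[...,2]>.012)&(W[...,2]<.024)&(W[...,0]>.4)&(W[...,0]<.7)&(abs(W[...,1]+.18)<.1); print(fit(W[m]))"
```

```text
tcp_pos: [0.6227, 0.1826, 0.1985]
eef_rot: [-3.141, -0.002, -0.072]
wrist_force: [-0.0, -0.4, -2.9]
tcp_pos: [0.6171, 0.1149, 0.2004]
eef_rot: [3.141, 0.001, -0.073]
wrist_force: [-0.3, -0.0, -3.0]
tcp_pos: [0.5999, 0.0205, 0.2008]
eef_rot: [-3.142, -0.0, -0.072]
wrist_force: [0.4, 0.0, -2.2]
tcp_pos: [0.5826, -0.0746, 0.2007]
eef_rot: [3.142, -0.0, -0.072]
wrist_force: [0.5, 0.8, -2.9]
tcp_pos: [0.5762, -0.1645, 0.2007]
eef_rot: [3.142, -0.0, -0.073]
wrist_force: [-0.1, -0.1, -3.0]
clock: 19.5
tcp_pos: [0.5752, -0.1787, 0.2007]
eef_rot: [-3.141, 0.0, -0.072]
wrist_force: [0.1, 0.2, -3.1]
gripper_width: 0.0162
finger_force: 25.0
slopes [-0.023  0.001  0.04 ] 22106 ball top in tool [0.0614 0.001  0.0053] 5491
[ 0.57519225 -0.178733    0.20072051] [-3.14148743e+00 -4.45362349e-06 -7.16386373e-02] 24.999856995418668 [0.02525928 0.0621402  0.01153716]
[0.00032607 0.00024436 0.00072048]
(array([ 573.4, -177.4]), array([196.5, 152.8]), 5.96)
```

View pics/end.png

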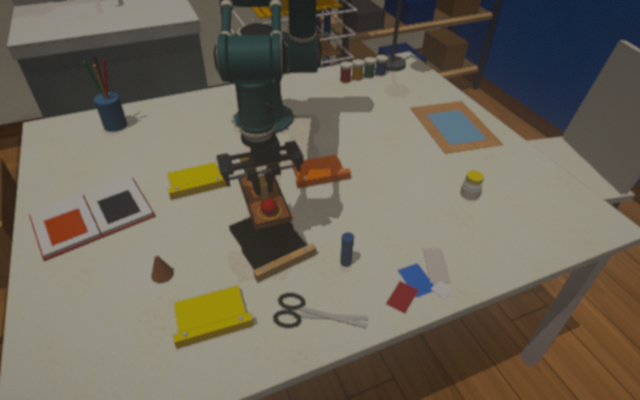

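The scene shows the tray held over the joined panels, with the ball at px (268,206). The glue stick, jar and cone are where they were. Handing in.

```bash
python3 -m crank '[[0,0,0,0],[0,0,0,0],[0,0,0,0],[0,0,0,0],[0,0,0,0],[0,0,0,0],[0,0,0,0],[0,0,0,0]]' | tail -2; python3 -c "
from cell import order; print(order.sign_off())"
```

```text
gripper_width: 0.0158
finger_force: 25.0
the job is handed in; nothing more can be done
None
```

I handed the job in with the panels pushed flush and the tray held level about 15 cm above the middle of the joint, the ball in its pocket and the glue stick, jar and cone untouched; the hand-in gave no verdict back.

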